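# Clip a gridded counting plate into the viewing stage

## Robot

A 6-joint arm with a two-finger parallel gripper is mounted at the origin on the work surface. World frame = base frame: x ahead of the robot, y to its left, z up, the work surface at z = 0. Lengths are in mm, angles in rad, forces in N, time in s.
With the tool pointing down it reaches from about 275 to 1000 mm from the base axis. Payload 8.4 kg.
Tool frame: the origin (TCP) lies between the finger pads; the fingertips stand 22 mm ahead of it and the grasp point (between the pads) lies 3 mm ahead of it; z points along the fingers, y is the line along which they close (so a half turn about z gives the same grasp; the last joint's range is limited). The gripper opens to 85 mm and grips with 20 to 120 N. Pads are 22 mm wide; open, the fingers measure 114 mm over their backs; the gripper's body (76 mm by 85 mm) begins 54 mm behind the grasp point. The pads swing forward as they close: fully open they stand 13 mm farther back than shut.
Start: joints at [-1.201, 0.353, 1.633, -0, 1.155, -0.002], TCP at [227.057, -582.3, 253.281] pointing down, gripper open.
Joint ranges: [-2.63, 2.63], [-0.92, 2.1], [0.06, 2.66], [-1.3, 4.44], [0, 2.69], [-3.02, 3.02]. Speed limits (rad/s): [2.22, 2.22, 2.79, 3.14, 3.14, 3.14].

## Interface

Orientations are given as [roll, pitch, yaw] about the fixed x, y, z axes, in that order (R = Rz(yaw) Ry(pitch) Rx(roll)).
In Python, from rig import r, grab_frame gives the robot as it stands.
- The arm moves only by the shell command python3 -m inch 'ROWS' [FORCE]. ROWS is JSON, a list of rows, each a list of 7 numbers: the turn, a rotation vector about the tool's x, y, z as a fraction of full scale, then the shift along the tool's x, y, z as a fraction of full scale, then the closure, from 0 (fully open) to 1 (shut). In form: [[rx, ry, rz, dx, dy, dz, fingers], ...]. A call has 1 to 8 rows; each row shifts and turns the commanded pose from where the row before left it, along the tool's axes as they then stand; what a row does not reach is not made up. Full scale, the value 1, is 2.5 cm for a shift and pi rad for a turn. A row lasts 1/12 s, in which the tool goes at most 41.7 mm and 7.16 degrees, less where a joint would pass 70% of its speed; a pose out of reach is approached as far as the arm can. A call with a number of a shift or a turn outside -1 to 1 is refused whole. A call with a gripper value outside its range is refused whole. The fingers move at their own pace and stop on an object; FORCE is the grip in N (left out, the last holds). Time passes only in rows, so rows that do not move let the fingers close. It gives the time, the measured TCP pose, the force, the opening and the grip force at its end, in the units of the state.
- r.sense(): the state, without advancing time (a new reading comes with each control period).
- grab_frame(name): name is "scene" or "top" or "wrist"; returns a dict with "pixels" (420x560x3 uint8, red, green, blue), "z_map" (420x560 float32, mm along the optical axis (not along the pixel's ray), 0 where there is no reading), "vertical_fov" (degrees; the focal length in pixels is half the picture's height over the tangent of half this angle, whatever the lens; pixels are square), "cx", "cy" (the principal point, pixels), "dist" ([k1, k2, p1, p2, k3] as OpenCV has them; the pictures are not rectified), "cam_to_world" (4x4, takes a point from camera to world coordinates). Camera axes: x right, y down, z forward; pixel columns grow to the right and rows downward; lengths in mm; the calibration is good to about 2 mm. A picture is of the moment at which its call begins.
- r.sign_off(): hands the job in; it is judged then, once.
The state is a dict: "clock": time; "qpos": joint angles; "qvel": joint speeds; "joint_efforts": joint torques, N m; "eef_pos": TCP position; "tcp_rot": TCP orientation; "contact_force": force on the tool from outside, world axes, zero at the start; "wrist_torque": the same for the moment, N m; "opening": opening from 0.0 (shut) to 1.0 (fully open); "grasp_force": force on a finger pad.
Only numpy, scipy, OpenCV 4.12 (cv2) and the standard library are available. Lean on these libraries where they do the work, as an engineer would, in place of code of your own. Each camera call takes 0.05 s, during which the arm holds its last target. There are 200 camera calls.

## Task

Take the white gridded counting plate by its black fin, tuck its blue-striped edge under the stage's two retaining tabs while the plate is tilted, push it back against the orange sprung bar, and swing the other edge down past the two dark nibs. Let the spring slide the plate back so that it lies flat in the bed, captured by tabs and nibs, and let go. Be gentle: do not force the plate against the stage, and leave the green spare plate, the counter and the dish where they are.

Things in the scene. Friction and masses are not known exactly. Their poses are not given: they have to be found in the camera images.
- plate_grip (a point): In the fin of the white counting plate lying loose on the table, at its centre, 27 mm above its underside. Plate 130 (x) x 100 (y) x 6 mm, 0.14-0.28 kg, black grid, blue stripe along its -x edge. The black fin across its middle is 12 mm thick (x), 60 mm long (y), from the plate's top to 43 mm above its underside. z is up, x from the blue edge to the opposite edge.
- plate: The same white plate as a whole; origin at the centre of its underside, axes as above.
- plate_blue_edge (a point): Middle of the lower corner of the plate's blue-striped edge: 65 mm from the plate's centre along its -x, at the underside. Axes as the plate's.
- plate_far_edge (a point): Middle of the lower corner of the plate's opposite edge: 65 mm from the centre along its +x, at the underside. Axes as the plate's.
- stage: Fixed viewing stage: grey base, x from -117 to +107 mm, 140 mm in y. Origin on the table at its centre, z up, x from the tabs towards the nibs. On it a clamped bed, floor 20 mm above the origin, is set anywhere from -12 to +12 mm along x from centred; this setting is not measured and must be found by touch. Rails on the bed, 7.5 mm high, have inner faces at y = +53 and -53 mm.
- stage_tabs (a point): Where the free edge of the two aluminium tabs would be with the bed centred: stage x = -55 mm, 10.5 mm above the bed floor (their undersides; they are 6 mm thick, go 40 mm back towards -x, 22 to 62 mm either side of the middle). Under and between them an orange sprung bar, 80 mm wide, its face 8 mm behind the edge: 2 N starts it, 1.5 N more per mm, hard stop after 7 mm (12.5 N).
- stage_nibs (a point): Where the free edge of the two dark nibs would be with the bed centred: stage x = +62 mm, tops 12 mm above the bed floor, undersides 8 mm, 20 to 42 mm either side of the middle. They overhang by 4 mm from an end wall 10.5 mm high. The plate passes them only with the bar pushed in 5 mm or more, tilted 0.1 to 0.25 rad before that. Seated, it touches this wall, bar in 1 mm.
- spare_grip (a point): Bystander: green spare plate of the same shape, with a grey fin, lying on the table; the point is in the fin, 27 mm above its underside.
- counter_mid (a point): Bystander: grey tally counter, 60 x 130 x 30 mm with red and white keys (to 40 mm high); the point is its middle, 15 mm up.
- dish_mid (a point): Bystander: low clear round dish, 63 mm across, 16 mm high; the point is its middle.
Not all that is in view belongs to the job. What is shaped like the plate but purple is not meant.

How it is judged (in metres and radians):
On the way:
1. the plate's blue-striped edge is down at the tabs, ready under them, while its other edge is still up (x of plate_blue_edge in the frame of stage between -0.09 and -0.053 m and z of plate_blue_edge in the frame of stage between 0.015 and 0.028 m and y of plate_blue_edge in the frame of stage between -0.008 and 0.008 m and z of plate_far_edge in the frame of stage above 0.028 m and angle between the x axis of plate_grip and the x axis of stage, either way round below 0.4 rad), for 0.1 s.
At the end, for the whole second after the job is handed in: Plate at rest, flat on the bed floor between tabs, rails and nibs (both edges within 2.5 mm of the floor, tilt under 0.035 rad, which only a plate captured by tabs and nibs can reach), blue edge at the tab end, released; spare plate, counter and dish within 20 mm of their starts (x of plate_blue_edge in the frame of stage between -0.079 and -0.049 m and z of plate_blue_edge in the frame of stage between 0.017 and 0.0225 m and z of plate_far_edge in the frame of stage between 0.017 and 0.0225 m and angle between plate_grip's own z axis and vertical below 0.035 rad and distance of plate_grip from where it was at the start of the episode above 0.05 m and y of plate_blue_edge in the frame of stage between -0.006 and 0.006 m and linear speed of plate below 0.01 m/s and distance of each of spare_grip, counter_mid, dish_mid from where it was at the start of the episode below 0.02 m); the robot touches nothing.
It fails at once if the plate is pressed against the stage or its bar with more than 25 N (contact force between plate and stage above 25 N).
It fails at once if the spare plate, the counter or the dish is pushed more than 20 mm (distance of any of spare_grip, counter_mid, dish_mid from where it was at the start of the episode above 0.02 m).
It also fails if it takes over 61 s, if anything falls off the work surface, if the arm or the gripper's body presses on something with over 40 N, if the wrist force passes 120 N, or if a joint passes its speed limit or range.

## Working session

There is one attempt and no reset: what is moved stays moved. The work goes in short steps, Python scripts to look and compute and a shell command to move; the robot and the scene stay as the last step left them, time stands still between calls to the robot, and variables do not carry over. Pictures are saved under pics/ and viewed, at most 10 in all, crops included, and the job is handed in when it is done.

```bash
mkdir -p pics; ls
cat > h.py <<'E'
import numpy as np,cv2
from rig import r,grab_frame
def K(f):
    h,w=f["pixels"].shape[:2]; fl=h/2/np.tan(np.radians(f["vertical_fov"])/2)
    return np.array([[fl,0,f["cx"]],[0,fl,f["cy"]],[0,0,1.]])
def cloud(f):
    h,w=f["z_map"].shape
    u,v=np.meshgrid(np.arange(w),np.arange(h))
    p=cv2.undistortPoints(np.stack([u,v],-1).reshape(-1,1,2).astype(np.float64),K(f),np.array(f["dist"],float)).reshape(h,w,2)
    z=f["z_map"].astype(float)
    P=np.dstack([p[...,0]*z,p[...,1]*z,z]); T=np.array(f["cam_to_world"])
    W=P@T[:3,:3].T+T[:3,3]; W[z==0]=np.nan
    return W
E
python3 - <<'E'
from h import *
fs={n:grab_frame(n) for n in("top","scene")}
for n,f in fs.items():
    np.savez("%s0.npz"%n,**f); cv2.imwrite("pics/%s0.png"%n,f["pixels"][...,::-1]); print(n,np.round(f["cam_to_world"],2).tolist(),f["vertical_fov"])
print(r.sense())
E
```

```text
pics
top [[0.03, -1.0, 0.07, 366.3], [-1.0, -0.03, -0.01, 136.1], [0.01, -0.07, -1.0, 1624.93], [0.0, 0.0, 0.0, 1.0]] 52.670204275929684
scene [[0.75, 0.46, -0.47, 1067.61], [0.66, -0.53, 0.53, -514.05], [-0.01, -0.71, -0.7, 941.51], [0.0, 0.0, 0.0, 1.0]] 50.62650024815581
{'clock': 0.1, 'qpos': array([-1.20139195e+00,  3.53592423e-01,  1.63405988e+00, -2.58270543e-05,
        1.15519892e+00, -2.37432072e-03]), 'qvel': array([-9.89051463e-04, -1.37263585e-03, -1.63153865e-03, -1.05913360e-03,
        2.38871287e-04, -6.68732698e-05]), 'joint_efforts': array([-4.45176929e-04, -6.06354833e+01, -3.42819393e+01, -7.20549679e-05,
        4.00687059e-03, -2.09896567e-07]), 'eef_pos': array([ 226.90909472, -581.92526163,  252.62823619]), 'tcp_rot': array([-3.14033404e+00,  2.06270931e-05,  3.71789156e-01]), 'contact_force': array([0.09484877, 0.60245878, 0.20238695]), 'wrist_torque': array([ 0.0189267 , -0.00900957,  0.00686087]), 'grasp_force': 0.0, 'opening': 1.0063662404217881}
```

View pics/top0.png

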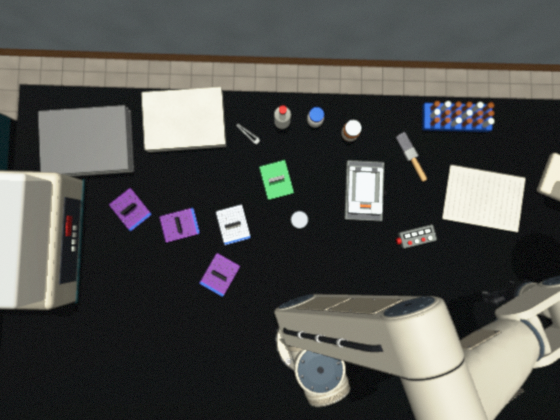

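View pics/scene0.png

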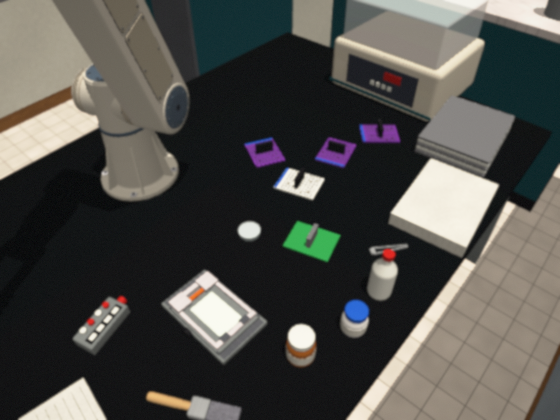

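The top view shows these plate-like candidates:
- white plate with black fin at (232,225)
- green spare at (277,180)
- purple decoys at (130,209), (180,224) and (220,274)

I choose the white one. Its blue stripe is at the lower side, towards the robot. The stage is at (365,190), with the orange bar on its robot side at (365,206). The counter is at (417,236) and the dish at (299,219).

Run:
```python
from h import *
ld=lambda n:dict(np.load(n+"0.npz"))
t=ld("top");s=ld("scene");Wt=cloud(t);Ws=cloud(s)
def rect(P): 
    (c,sz,a)=cv2.minAreaRect(P.astype(np.float32)[:,:2]); return np.round(c,1),np.round(sz,1),round(a,1)
for n,f,W in(("top",t,Wt),("scene",s,Ws)):
    px=f["pixels"].astype(int);hsv=cv2.cvtColor(f["pixels"],cv2.COLOR_RGB2HSV)
    z=W[...,2]
    near=lambda x,y,d:(abs(W[...,0]-x)<d)&(abs(W[...,1]-y)<d)
    c=Wt[225,222] if n=="top" else c0
    c0=c
    if n=="top": st=Wt[190,365]; print("plate",c,"stage",st,"counter",Wt[236,417],"dish",Wt[219,299],"green",Wt[180,268])
    m=near(c[0],c[1],95)&(px.max(-1)>110)&(px.min(-1)>90)&(z<20)&(z>-15)
    b=near(c[0]-60,c[1]-20,70)&(hsv[...,0]>100)&(hsv[...,0]<122)&(hsv[...,1]>120)&(hsv[...,2]>80)
    fin=near(c[0],c[1],80)&(z>25)&(z<60)
    for k,mm in(("white",m),("blue",b),("fin",fin)):
        P=W[mm]; print(n,k,len(P),rect(P) if len(P)>4 else "",np.round(np.median(P,0),1) if len(P) else "")
    S=near(st[0],st[1],160)&(z>8)&(z<60)
    P=W[S];print(n,"stage",len(P),rect(P),np.round(np.percentile(P[:,2],[5,50,95]),1))
    o=near(st[0],st[1],150)&(hsv[...,0]>5)&(hsv[...,0]<18)&(hsv[...,1]>140)&(hsv[...,2]>90)
    print(n,"orange",o.sum(),rect(W[o]),np.median(W[o],0))
a=t["pixels"][135:265,200:400][...,::-1]
cv2.imwrite("pics/crop.png",cv2.resize(a,None,fx=4,fy=4,interpolation=cv2.INTER_CUBIC))
```

```text
plate [418.0199511  343.59848326   6.84894356] stage [ 564.47763748 -196.37508784   25.3768735 ] counter [ 395.18411702 -394.1510479    26.8927175 ] dish [447.96758243  51.47229263  18.99684662] green [595.57081294 173.36935185   5.51735559]Traceback (most recent call last):
  File "<stdin>", line 17, in <module>
  File "<stdin>", line 5, in rect
cv2.error: OpenCV(4.12.0) /io/opencv/modules/imgproc/src/convhull.cpp:143: error: (-215:Assertion failed) total >= 0 && (depth == CV_32F || depth == CV_32S) in function 'convexHull'
```

```bash
cat > m.py <<'E'
from h import *
ld=lambda n:dict(np.load(n+"0.npz"))
t=ld("top");s=ld("scene");Wt=cloud(t);Ws=cloud(s)
def rect(P): 
    if len(P)<5: return ""
    (c,sz,a)=cv2.minAreaRect(np.ascontiguousarray(P[:,:2],dtype=np.float32)); return np.round(c,1),np.round(sz,1),round(a,1)
c=Wt[225,222];st=Wt[190,365]
for n,f,W in(("top",t,Wt),("scene",s,Ws)):
    px=f["pixels"].astype(int);hsv=cv2.cvtColor(f["pixels"],cv2.COLOR_RGB2HSV)
    z=W[...,2]
    near=lambda x,y,d:(abs(W[...,0]-x)<d)&(abs(W[...,1]-y)<d)
    M=dict(white=near(c[0],c[1]-30,90)&(px.min(-1)>90)&(z<20)&(z>-15),
     blue=near(c[0]-60,c[1]-40,70)&(hsv[...,0]>100)&(hsv[...,0]<122)&(hsv[...,1]>120)&(hsv[...,2]>80),
     fin=near(c[0],c[1]-30,70)&(z>25)&(z<60),
     green=near(595,150,90)&(hsv[...,0]>45)&(hsv[...,0]<75)&(hsv[...,1]>120),
     stage=near(st[0],st[1],160)&(z>10)&(z<60),
     orange=near(st[0],st[1],150)&(hsv[...,0]>4)&(hsv[...,0]<18)&(hsv[...,1]>120)&(hsv[...,2]>70))
    for k,mm in M.items():
        P=W[mm]; print(n,k,len(P),rect(P),np.round(np.median(P,0),1) if len(P) else "")
a=t["pixels"][135:265,200:400][...,::-1]
cv2.imwrite("pics/crop.png",cv2.resize(a,None,fx=4,fy=4,interpolation=cv2.INTER_CUBIC))
E
python3 m.py
```

```text
top white 905 (array([424.1, 304.1]), array([134. , 107.4]), 16.9) [425.4 303.4   5. ]
top blue 44 (array([361.3, 283.2]), array([ 7.3, 97.7]), 16.8) [360.6 287.1   2.7]
top fin 55 (array([421.1, 302.1]), array([12.1, 59.4]), 14.8) [421.3 301.9  42.8]
top green 825 (array([599.8, 142.6]), array([139.8, 109.1]), 17.0) [593.5 141.9   4.8]
top stage 2016 (array([ 564.6, -203.1]), array([306.1, 319.5]), 90.0) [ 562.7 -197.2   20.9]
top orange 22 (array([ 503.8, -199.2]), array([ 7.9, 36.1]), 1.7) [ 504.  -200.9   27.6]
scene white 882 (array([423.7, 309. ]), array([131.4, 116.6]), 16.3) [436.  298.7   7. ]
scene blue 51 (array([358.4, 292.1]), array([ 12.6, 101. ]), 17.5) [359.7 290.4   4.6]
scene fin 95 (array([425.7, 303.4]), array([13.6, 64.2]), 16.3) [428.  297.4  41.3]
scene green 1396 (array([597.8, 146.8]), array([142.1, 117.4]), 17.0) [609.9 139.    6.3]
scene stage 4842 (array([ 564.7, -240.2]), array([231.6, 319.8]), 89.9) [ 577.4 -204.2   20.9]
scene orange 74 (array([ 504. , -191.9]), array([41.3, 18.1]), 89.9) [ 508.1 -190.5   27.7]
```

View pics/crop.png

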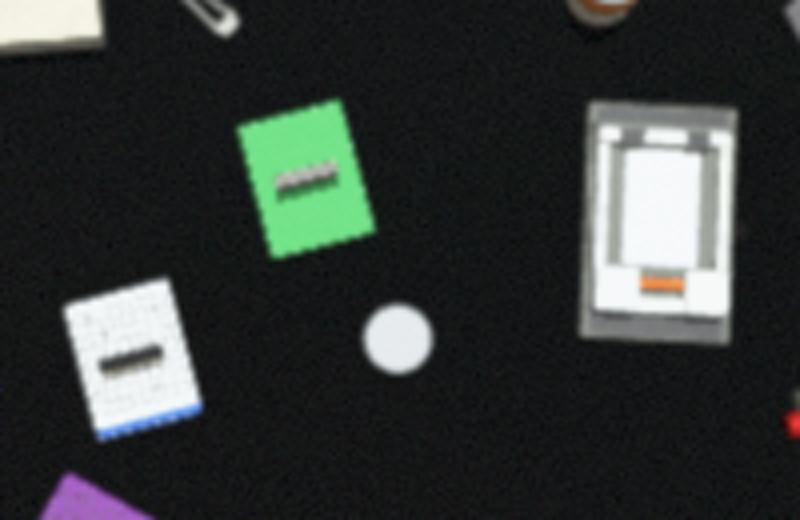

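The crop shows the white plate with its black fin at (132,358) and its blue edge at the bottom. The plate centre is about (423.5,303), yaw 0.293; sizes and heights match the description. The fin needs tool yaw 1.864. I turn first, then travel.

```bash
python3 -m inch '[[0,0,-0.0396,0,0,0,0],[0,0,-0.0396,0,0,0,0],[0,0,-0.0396,0,0,0,0],[0,0,-0.0396,0,0,0,0],[0,0,-0.0396,0,0,0,0],[0,0,-0.0396,0,0,0,0]]'; python3 -m inch '[[0,0,-0.0396,0,0,0,0],[0,0,-0.0396,0,0,0,0],[0,0,-0.0396,0,0,0,0],[0,0,-0.0396,0,0,0,0],[0,0,-0.0396,0,0,0,0],[0,0,-0.0396,0,0,0,0]]'; python3 -m inch '[[0,0,0,0.988,0.554,0.13,0],[0,0,0,0.988,0.554,0.13,0],[0,0,0,0.988,0.554,0.13,0],[0,0,0,0.988,0.554,0.13,0],[0,0,0,0.988,0.554,0.13,0],[0,0,0,0.988,0.554,0.13,0],[0,0,0,0.988,0.554,0.13,0],[0,0,0,0.988,0.554,0.13,0]]'
```

```text
clock: 0.6
eef_pos: [227.0, -582.0, 252.8]
tcp_rot: [-3.141, -0.001, 1.124]
contact_force: [-0.2, 0.4, 0.0]
opening: 0.998
grasp_force: 0.0
clock: 1.1
eef_pos: [227.0, -582.0, 252.8]
tcp_rot: [-3.142, -0.001, 1.871]
contact_force: [0.9, -0.4, 0.2]
opening: 1.001
grasp_force: 0.0
clock: 1.77
eef_pos: [275.8, -359.6, 226.9]
tcp_rot: [-3.141, -0.0, 1.864]
contact_force: [1.0, 0.1, -0.3]
opening: 1.002
grasp_force: 0.0
```

Run:
```python
from m import *
for n,W in(("top",Wt),("scene",Ws)):
    m=(abs(W[...,0]-564)<150)&(abs(W[...,1]+200)<130)&(W[...,2]>10)&(W[...,2]<60)
    k,l,stt,_=cv2.connectedComponentsWithStats(m.astype(np.uint8)); j=1+np.argmax(stt[1:,4])
    P=W[l==j]; print("STAGE",n,len(P),rect(P))
    # along-x height profile along centre, and at y offset +-50
```

```text
top white 905 (array([424.1, 304.1]), array([134. , 107.4]), 16.9) [425.4 303.4   5. ]
top blue 44 (array([361.3, 283.2]), array([ 7.3, 97.7]), 16.8) [360.6 287.1   2.7]
top fin 55 (array([421.1, 302.1]), array([12.1, 59.4]), 14.8) [421.3 301.9  42.8]
top green 825 (array([599.8, 142.6]), array([139.8, 109.1]), 17.0) [593.5 141.9   4.8]
top stage 2016 (array([ 564.6, -203.1]), array([306.1, 319.5]), 90.0) [ 562.7 -197.2   20.9]
top orange 22 (array([ 503.8, -199.2]), array([ 7.9, 36.1]), 1.7) [ 504.  -200.9   27.6]
scene white 882 (array([423.7, 309. ]), array([131.4, 116.6]), 16.3) [436.  298.7   7. ]
scene blue 51 (array([358.4, 292.1]), array([ 12.6, 101. ]), 17.5) [359.7 290.4   4.6]
scene fin 95 (array([425.7, 303.4]), array([13.6, 64.2]), 16.3) [428.  297.4  41.3]
scene green 1396 (array([597.8, 146.8]), array([142.1, 117.4]), 17.0) [609.9 139.    6.3]
scene stage 4842 (array([ 564.7, -240.2]), array([231.6, 319.8]), 89.9) [ 577.4 -204.2   20.9]
scene orange 74 (array([ 504. , -191.9]), array([41.3, 18.1]), 89.9) [ 508.1 -190.5   27.7]
STAGE top 1957 (array([ 565.3, -201.2]), array([155.3, 224.1]), 88.5)
STAGE scene 4708 (array([ 567.5, -201.7]), array([152.6, 226.4]), 88.8)
```

```bash
python3 -m inch '[[0,0,0,0.988,0.554,0.13,0],[0,0,0,0.988,0.554,0.13,0],[0,0,0,0.988,0.554,0.13,0],[0,0,0,0.988,0.554,0.13,0],[0,0,0,0.988,0.554,0.13,0],[0,0,0,0.988,0.554,0.13,0],[0,0,0,0.988,0.554,0.13,0],[0,0,0,0.988,0.554,0.13,0]]';python3 -m inch '[[0,0,0,0.988,0.554,0.13,0],[0,0,0,0.988,0.554,0.13,0],[0,0,0,0.988,0.554,0.13,0],[0,0,0,0.988,0.554,0.13,0],[0,0,0,0.988,0.554,0.13,0],[0,0,0,0.988,0.554,0.13,0],[0,0,0,0.988,0.554,0.13,0],[0,0,0,0.988,0.554,0.13,0]]';python3 -m inch '[[0,0,0,0.988,0.554,0.13,0],[0,0,0,0.988,0.554,0.13,0],[0,0,0,0.988,0.554,0.13,0],[0,0,0,0.988,0.554,0.13,0],[0,0,0,0.988,0.554,0.13,0],[0,0,0,0.988,0.554,0.13,0],[0,0,0,0.988,0.554,0.13,0],[0,0,0,0,0,0,0]]'
python3 - <<'E'
from h import *
f=grab_frame("wrist");np.savez("w1.npz",**f);cv2.imwrite("pics/w1.png",f["pixels"][...,::-1]);W=cloud(f)
s=r.sense();print(s["eef_pos"],s["tcp_rot"])
z=W[...,2];near=(abs(W[...,0]-423)<70)&(abs(W[...,1]-303)<70)
hsv=cv2.cvtColor(f["pixels"],cv2.COLOR_RGB2HSV)
def rect(P):
    (c,sz,a)=cv2.minAreaRect(np.ascontiguousarray(P[:,:2],dtype=np.float32)); return c,sz,a
for m in (near&(z>36)&(z<50),(abs(W[...,0]-423)<110)&(abs(W[...,1]-303)<100)&(f["pixels"].min(-1)>90)&(z<20)):
    P=W[m];print(len(P),len(P)>5 and rect(P),np.median(P,0))
E
```

```text
clock: 2.43
eef_pos: [324.5, -138.5, 201.1]
tcp_rot: [3.142, 0.0, 1.864]
contact_force: [0.6, -0.1, -0.3]
opening: 0.998
grasp_force: 0.0
clock: 3.1
eef_pos: [373.4, 82.9, 175.1]
tcp_rot: [-3.142, 0.0, 1.865]
contact_force: [0.2, -0.6, 0.3]
opening: 0.997
grasp_force: 0.0
clock: 3.77
eef_pos: [417.5, 279.0, 152.2]
tcp_rot: [3.14, -0.001, 1.866]
contact_force: [0.9, -0.2, -0.5]
opening: 0.999
grasp_force: 0.0
[416.48596043 276.86020219 152.06454945] [ 3.14150420e+00 -1.75169224e-04  1.86712430e+00]
1740 ((423.02935791015625, 301.9583435058594), (12.106557846069336, 59.67354965209961), 16.603490829467773) [422.38741457 303.86347511  42.57234271]
20551 ((424.0933532714844, 300.03045654296875), (134.14280700683594, 104.05245971679688), 16.540668487548828) [425.22677797 307.51123803   5.68381981]
```

View pics/w1.png

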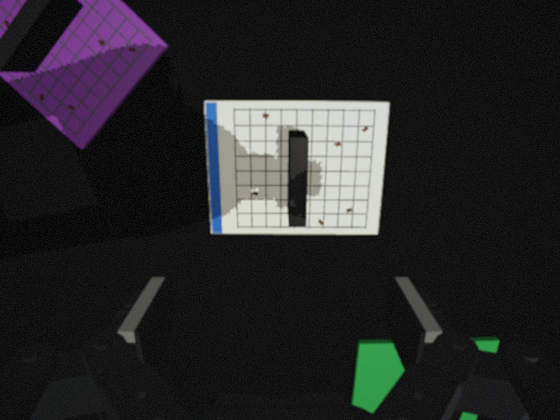

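The wrist view shows the plate in clear space, fin at (298,178), blue stripe on the left at (212,165), fingers at (150,310) and (420,310). The fin centre is (423,302), yaw 0.290, top 42.6 mm as specified. Descend and grip.

```bash
python3 -m inch '[[0,0,0.002,0.884,0.54,0,0],[0,0,0,0,0,0.95,0],[0,0,0,0,0,0.95,0],[0,0,0,0,0,0.95,0],[0,0,0,0,0,0.95,0],[0,0,0,0,0,0.95,0],[0,0,0,0,0,0,0],[0,0,0,0,0,0,0]]' 60; python3 -m inch '[[0,0,0,0,0,0,0.5],[0,0,0,0,0,0,0.8],[0,0,0,0,0,0,1],[0,0,0,0,0,0,1],[0,0,0,0,0,0,1],[0,0,0,0,0,0,1],[0,0,0,0,0,0,1],[0,0,0,0,0,0,1]]' 60
```

```text
clock: 4.48
eef_pos: [421.7, 298.6, 33.2]
tcp_rot: [-3.138, 0.001, 1.858]
contact_force: [0.7, 0.8, 0.9]
opening: 1.003
grasp_force: 0.0
clock: 5.15
eef_pos: [423.0, 300.2, 34.4]
tcp_rot: [3.141, -0.0, 1.859]
contact_force: [-0.5, -0.0, 6.5]
opening: 0.133
grasp_force: 59.2
```

```bash
python3 -m inch '[[0,0,0,0,0,-0.3,1],[0,0,0,0,0,-0.8,1],[0,0,0,0,0,-1,1],[0,0,0.025,0,0,-1,1],[0,0,0.025,0,0,-1,1],[0,0,0.025,0,0,-1,1],[0,0,0.025,0,0,-0.9,1],[0,0,0,0,0,0,1]]'
python3 - <<'E'
from h import *
f=grab_frame("wrist");T=np.array(f["cam_to_world"]);s=r.sense();print(s["eef_pos"],s["tcp_rot"],s["contact_force"])
from scipy.spatial.transform import Rotation as R
Rt=R.from_euler("xyz",s["tcp_rot"]).as_matrix()
print("cam in tool",Rt.T@(T[:3,3]-s["eef_pos"]),(Rt.T@T[:3,:3]).round(2).tolist(),f["vertical_fov"])
cv2.imwrite("pics/w2.png",f["pixels"][...,::-1])
E
```

```text
clock: 5.82
eef_pos: [424.4, 301.2, 188.2]
tcp_rot: [3.136, -0.004, 1.54]
contact_force: [0.9, 2.2, -2.6]
opening: 0.128
grasp_force: 58.9
[423.69064234 300.73223663 186.06663175] [ 3.13806590e+00 -2.61776164e-03  1.54463867e+00] [-0.37270726  0.28882444 -3.67851349]
cam in tool [  81.79023639    1.24651355 -122.48869333] [[-0.01, -0.95, -0.32], [1.0, -0.01, -0.0], [-0.0, -0.32, 0.95]] 58.93234330275677
```

View pics/w2.png

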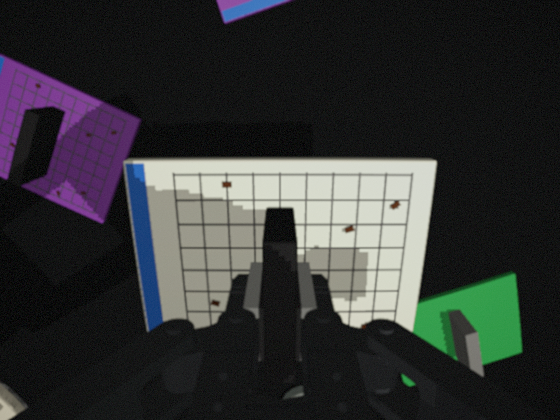

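The plate is held squarely: fin in the pads at (280,250), blue edge left at (140,240). Now travel beyond the stage for a close look at it.

```bash
python3 -m inch '[[0,0,0,-0.5,0.135,-0.3,1],[0,0,0,-0.978,0.27,-0.3,1],[0,0,0,-0.978,0.27,-0.3,1],[0,0,0,-0.978,0.27,-0.3,1],[0,0,0,-0.978,0.27,-0.3,1],[0,0,0,-0.978,0.27,-0.3,1],[0,0,0,-0.978,0.27,-0.3,1],[0,0,0,-0.978,0.27,-0.1,1]]'; python3 -m inch '[[0,0,0,-0.978,0.27,0,1],[0,0,0,-0.978,0.27,0,1],[0,0,0,-0.978,0.27,0,1],[0,0,0,-0.978,0.27,0,1],[0,0,0,-0.978,0.27,0,1],[0,0,0,-0.978,0.27,0,1],[0,0,0,-0.978,0.27,0,1],[0,0,0,-0.978,0.27,0,1]]';python3 -m inch '[[0,0,0,-0.978,0.27,0,1],[0,0,0,-0.978,0.27,0,1],[0,0,0,-0.978,0.27,0,1],[0,0,0,-0.978,0.27,0,1],[0,0,0,-0.978,0.27,0,1],[0,0,0,-0.978,0.27,0,1],[0,0,0,-0.978,0.27,0,1],[0,0,0,-0.978,0.27,0,1]]'
python3 -m inch '[[0,0,0,-0.4,0.1,0,1],[0,0,0,0,0,0,1],[0,0,0,0,0,0,1]]'
python3 - <<'E'
from h import *
f=grab_frame("wrist");np.savez("w3.npz",**f);s=r.sense();print(s["eef_pos"],s["tcp_rot"],s["contact_force"])
cv2.imwrite("pics/w3.png",f["pixels"][...,::-1]);W=cloud(f)
z=W[...,2]
for n,lo,hi in(("base",8,18.5),("all",8,60)):
    m=(abs(W[...,0]-565)<140)&(abs(W[...,1]+200)<110)&(z>lo)&(z<hi)
    P=W[m];(c,sz,a)=cv2.minAreaRect(np.ascontiguousarray(P[:,:2],dtype=np.float32));print(n,len(P),c,sz,a,np.percentile(P[:,2],[5,25,50,75,95]))
E
```

```text
clock: 6.53
eef_pos: [468.0, 113.1, 238.5]
tcp_rot: [-3.14, 0.001, 1.546]
contact_force: [1.6, 0.0, -2.4]
opening: 0.132
grasp_force: 58.7
clock: 7.2
eef_pos: [516.0, -83.6, 237.3]
tcp_rot: [-3.138, -0.0, 1.546]
contact_force: [0.5, 0.5, -1.4]
opening: 0.128
grasp_force: 58.7
clock: 7.87
eef_pos: [564.6, -280.3, 236.9]
tcp_rot: [-3.138, -0.001, 1.546]
contact_force: [-0.1, -0.5, -1.8]
opening: 0.133
grasp_force: 58.7
clock: 8.12
eef_pos: [567.0, -288.9, 237.3]
tcp_rot: [-3.139, -0.002, 1.544]
contact_force: [-0.5, -0.2, -1.9]
opening: 0.127
grasp_force: 58.8
[ 567.1803191  -288.22886322  237.62096543] [-3.13933392e+00 -1.49336604e-03  1.54451096e+00] [-0.1656241   0.60365092 -1.75122531]
base 7638 (566.6829833984375, -205.03628540039062) (137.53909301757812, 225.83265686035156) 88.37557220458984 [10.51113877 11.31304513 11.92036438 12.65865926 18.31200538]
all 37816 (566.6829833984375, -205.03628540039062) (137.53909301757812, 225.83265686035156) 88.37557220458984 [11.30566718 18.965299   20.04924976 27.1462647  36.29344674]
```

View pics/w3.png

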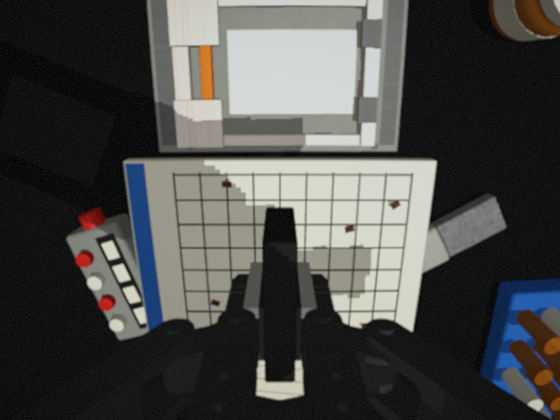

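The stage is seen: tabs at (195,20) and (200,120), orange bar (206,72), nibs (370,30) and (368,108). Measure its features and the held plate in the same picture.

Run:
```python
from h import *
f=dict(np.load("w3.npz"));W=cloud(f);z=W[...,2]
tcp=np.array([567.1,-288.5,237.5])
hsv=cv2.cvtColor(f["pixels"],cv2.COLOR_RGB2HSV)
st=(abs(W[...,0]-565)<140)&(W[...,1]>-290)&(W[...,1]<-100)&(z<60)
# lines: lower (-y) base edge, per x-column min y of z>8
def fit(a,b): 
    for _ in range(3):
        p=np.polyfit(a,b,1);e=abs(b-np.polyval(p,a));k=e<max(2*np.median(e),.3);a,b=a[k],b[k]
    return p
P=W[st&(z>7)]
xs=np.arange(475,660,3.);ly=np.array([P[abs(P[:,0]-x)<2][:,1].min() for x in xs]);p=fit(xs-571,ly);print("base -y edge slope,y(571)",p)
yaw=np.arctan(p[0]);Rm=np.array([[np.cos(yaw),np.sin(yaw)],[-np.sin(yaw),np.cos(yaw)]])
Q=W.copy();Q[...,:2]=(W[...,:2]-[571,-202])@Rm.T
def ext(m,ax,lohi=(1,99)): return np.percentile(Q[m][:,ax],lohi).round(1)
q=Q
for n,m in dict(base=st&(z>7)&(z<15),tab=st&(z>33)&(z<45)&(q[...,0]<-30),nib=st&(z>29)&(z<36)&(q[...,0]>30),top28=st&(z>25.5)&(z<30),floor=st&(z>17)&(z<22),
   orange=st&(hsv[...,0]>4)&(hsv[...,0]<20)&(hsv[...,1]>130)&(hsv[...,2]>70)).items():
    print(n,m.sum(),"x",ext(m,0),"y",ext(m,1),"z",np.median(z[m]).round(1))
# profile along x at y in ranges
for y0,y1 in((-10,10),(-45,-25),(25,40)):
    m=st&(q[...,1]>y0)&(q[...,1]<y1);A=Q[m]
    print(y0,[(int(x),round(float(np.median(A[abs(A[:,0]-x)<1.5][:,2])),0)) for x in range(-120,112,4) if (abs(A[:,0]-x)<1.5).sum()>3])
m=st&(abs(q[...,0]-10)<15);A=Q[m];print("yprof",[(int(y),round(float(np.median(A[abs(A[:,1]-y)<1][:,2])),0)) for y in range(-74,74,2) if (abs(A[:,1]-y)<1).sum()>3])
# plate
m=(z>190)&(z<222)&(f["pixels"].min(-1)>40)&(abs(W[...,0]-567)<90)&(W[...,1]>-300)
P=W[m];print("plate z",np.percentile(P[:,2],[5,50,95]))
pl=np.linalg.lstsq(np.c_[P[:,:2]-tcp[:2],np.ones(len(P))],P[:,2],rcond=None)[0];print("plane",pl)
uy=np.arange(510,625,3.);e=np.array([P[abs(P[:,0]-x)<1.5][:,1].max() for x in uy]);print("plate +y edge",fit(uy-tcp[0],e))
for sgn in(-1,1):
    ys=np.arange(-280,-242,2.);e=np.array([(sgn*P[abs(P[:,1]-y)<1][:,0]).max()*sgn for y in ys]);print("x edge",sgn,fit(ys-tcp[1],e))
```

```text
base -y edge slope,y(571) [-2.70596661e-02 -2.68030256e+02]
base 6557 x [-115.7  107.5] y [-66.4  64.2] z 11.8
tab 4454 x [-91.3 -51.8] y [-57.8  59.2] z 36.1
nib 2275 x [65.3 81.3] y [-56.7  59.7] z 30.7
top28 3986 x [-90.4  80.7] y [-57.7  60.7] z 27.7
floor 20040 x [-76.2  87.1] y [-61.6  56.4] z 19.8
orange 636 x [-69.3 -59.4] y [-17.5  24.9] z 28.1
-10 [(-120, -0.0), (-116, 12.0), (-112, 12.0), (-108, 12.0), (-104, 12.0), (-100, 12.0), (-96, 12.0), (-92, 30.0), (-88, 30.0), (-84, 30.0), (-80, 30.0), (-76, 20.0), (-72, 20.0), (-68, 28.0), (-64, 28.0), (-60, 27.0), (-56, 20.0), (-52, 20.0), (-48, 20.0), (-44, 20.0), (-40, 20.0), (-36, 20.0), (-32, 20.0), (-28, 20.0), (-24, 20.0), (-20, 20.0), (-16, 20.0), (-12, 20.0), (-8, 20.0), (-4, 20.0), (0, 20.0), (4, 20.0), (8, 20.0), (12, 20.0), (16, 20.0), (20, 20.0), (24, 20.0), (28, 20.0), (32, 20.0), (36, 20.0), (40, 20.0), (44, 20.0), (48, 20.0), (52, 20.0), (56, 20.0), (60, 20.0), (64, 20.0), (68, 20.0), (72, 30.0), (76, 30.0), (80, 30.0), (84, 20.0), (88, 20.0), (92, 12.0), (96, 12.0), (100, 12.0), (104, 12.0), (108, 11.0)]
-45 [(-12
[... 1818 characters left out ...]
16, 20.0), (-14, 20.0), (-12, 20.0), (-10, 20.0), (-8, 20.0), (-6, 20.0), (-4, 20.0), (-2, 20.0), (0, 20.0), (2, 20.0), (4, 20.0), (6, 20.0), (8, 20.0), (10, 20.0), (12, 20.0), (14, 20.0), (16, 20.0), (18, 20.0), (20, 20.0), (22, 20.0), (24, 20.0), (26, 20.0), (28, 20.0), (30, 20.0), (32, 20.0), (34, 20.0), (36, 20.0), (38, 20.0), (40, 19.0), (42, 19.0), (44, 20.0), (46, 20.0), (48, 19.0), (50, 19.0), (52, 19.0), (54, 20.0), (56, 21.0), (58, 27.0), (60, 27.0)]
plate z [207.47664089 208.59350801 209.64402672]
plane [-4.22391028e-03 -8.87280216e-03  2.08822822e+02]
plate +y edge [-2.65425581e-02 -2.37157151e+02]
x edge -1 [3.17680345e-02 5.02056753e+02]
x edge 1 [2.08240143e-02 6.32349528e+02]
```

Stage origin ≈ (571.4,-198), yaw -0.027. Tabs, bar and nibs suggest a bed setting of about +3 mm, to be confirmed by touch. The plate sits centred on the TCP to about 1 mm, with the underside 34.6 mm below it. Move over the bed and tilt 0.15 rad.

```bash
python3 -m inch '[[0,0,0,0.714,0.136,0.7,1],[0,0,0,0.714,0.136,0.7,1],[0,0,0,0.714,0.136,0.7,1],[0,0,0,0.714,0.136,0.7,1],[0,0,0,0.714,0.136,0.7,1],[-0.0239,0,0,0,0,0,1],[-0.0239,0,0,0,0,0,1],[0,0,0,0,0,0,1]]'; python3 -m inch '[[0,0,0,0,0,0,1],[0,0,0,0,0,0,1]]'
cat > st.py <<'E'
from h import *
from scipy.spatial.transform import Rotation as R
s=r.sense();Rt=R.from_euler("xyz",s["tcp_rot"]).as_matrix()
a=-0.027;Rs=np.array([[np.cos(a),-np.sin(a),0],[np.sin(a),np.cos(a),0],[0,0,1]]);O=np.array([571.4,-198,0])
p=Rs.T@(s["eef_pos"]-O);M=Rs.T@Rt
xp=M[:,1];yp=M[:,0];zp=-M[:,2]
c=p-34.6*zp+1*yp
print("t",s["clock"],"TCP",p.round(1),"tilt",np.arcsin(xp[2]).round(3),"roll",yp[2].round(4),"yaw",xp[1].round(4),"blue",(c-65*xp).round(1),"far",(c+65*xp).round(1),"F",(Rs.T@s["contact_force"]).round(1),"T",(Rs.T@s["wrist_torque"]).round(2),"grip",round(s["grasp_force"],0),s["opening"].round(3))
E
python3 st.py
```

```text
clock: 8.83
eef_pos: [584.9, -197.9, 150.2]
tcp_rot: [2.992, -0.001, 1.546]
contact_force: [-1.5, -0.7, -2.5]
opening: 0.132
grasp_force: 59.4
clock: 9.0
eef_pos: [587.8, -199.8, 151.9]
tcp_rot: [2.993, 0.0, 1.545]
contact_force: [0.8, 0.2, -2.2]
opening: 0.134
grasp_force: 59.4Traceback (most recent call last):
  File "st.py", line 8, in <module>
    print("t",s["clock"],"TCP",p.round(1),"tilt",np.arcsin(xp[2]).round(3),"roll",yp[2].round(4),"yaw",xp[1].round(4),"blue",(c-65*xp).round(1),"far",(c+65*xp).round(1),"F",(Rs.T@s["contact_force"]).round(1),"T",(Rs.T@s["wrist_torque"]).round(2),"grip",round(s["grasp_force"],0),s["opening"].round(3))
                                                                                                                                                                                                                                                                                       ^^^^^^^^^^^^^^^^^^
AttributeError: 'float' object has no attribute 'round'
```

```bash
sed -i 's/s\["opening"\].round(3)/round(s["opening"],3)/' st.py; python3 -m inch '[[0,0,0,0,-0.12,0.79,1],[0,0,0,0,-0.12,0.79,1],[0,0,0,0,-0.12,0.79,1],[0,0,0,0,-0.12,0.79,1],[0,0,0,0,0,0,1],[0,0,0,0,0,0,1],[0,0,0,0,0,0,1]]'; python3 st.py
python3 - <<'E'
from h import *
f=grab_frame("wrist");np.savez("w4.npz",**f)
g=grab_frame("scene")["pixels"][230:380,140:290]
a=np.hstack([cv2.resize(f["pixels"],(400,300)),cv2.resize(g,(300,300),interpolation=cv2.INTER_CUBIC)])
cv2.imwrite("pics/w4.png",a[...,::-1])
E
```

```text
clock: 9.58
eef_pos: [588.6, -200.4, 72.4]
tcp_rot: [2.991, 0.0, 1.544]
contact_force: [0.5, -0.3, -2.4]
opening: 0.129
grasp_force: 59.3
t 9.5833 TCP [17.3 -2.  72.4] tilt 0.151 roll -0.0004 yaw 0.0007 blue [-41.8  -1.   28.4] far [86.7 -0.9 48. ] F [ 0.5 -0.3 -2.4] T [-0.03  0.09  0.01] grip 59.0 0.129
```

View pics/w4.png

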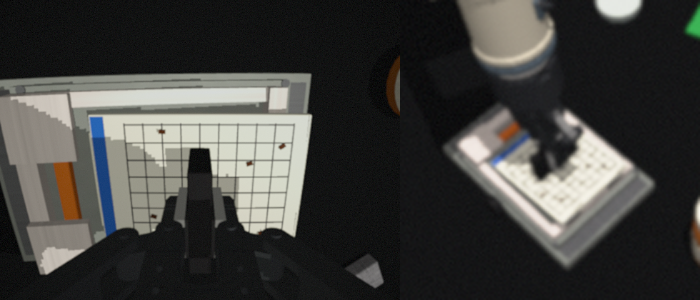

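The view shows the tilted plate inside the rails. Its blue edge is at (98,165) of the left panel, short of the tabs at (40,125), and the +y rail runs along (190,90). Measure the plate-to-rail and plate-to-tab gaps.

Run:
```python
from h import *
f=dict(np.load("w4.npz"));W=cloud(f);a=-0.027
Rm=np.array([[np.cos(a),np.sin(a)],[-np.sin(a),np.cos(a)]]);Q=W.copy();Q[...,:2]=(W[...,:2]-[571.4,-198])@Rm.T
z=Q[...,2];x=Q[...,0];y=Q[...,1]
for x0 in(-30,-10,10,30,50):
    zp=35+(x0+41.8)*.152
    k=abs(x-x0)<3;pl=k&(abs(z-zp)<2.5)&(y<58)
    rail=k&(abs(z-27.5)<1.8)&(y>45)&(y<62)
    fl=k&(abs(z-20)<1.5)&(y>45)&(y<62)
    g=lambda m,q:np.percentile(y[m],q).round(1) if m.sum()>3 else None
    print(x0,"plate+y",g(pl,98),"rail in",g(rail,[2,50,98]),"floor",g(fl,[2,98]))
for y0 in(30,35,40,45,-30):
    k=abs(y-y0)<2.5;tab=k&(abs(z-36.5)<1.5)&(x<-44);
    b=k&(abs(z-35)<2.5)&(x>-50)&(x<-20)
    print(y0,"tab",np.percentile(x[tab],[98,100]).round(1) if tab.sum()>3 else None,"blue top",np.percentile(x[b],[0,2]).round(1) if b.sum()>3 else None)
hsv=cv2.cvtColor(f["pixels"],cv2.COLOR_RGB2HSV)
o=(hsv[...,0]>4)&(hsv[...,0]<18)&(hsv[...,1]>150)&(x<-40)&(x>-90)&(abs(y)<30);print("bar",np.percentile(x[o],[1,50,99]),np.median(z[o]))
```

```text
-30 plate+y 48.4 rail in [53.3 57.6 61.8] floor [47.  51.8]
-10 plate+y 48.5 rail in [53.2 57.5 61.8] floor [46.7 61.9]
10 plate+y 49.0 rail in [53.4 57.5 61.8] floor [46.2 62. ]
30 plate+y 49.1 rail in [53.4 57.8 61.9] floor [46.  61.9]
50 plate+y 48.7 rail in [53.5 57.6 61.7] floor [45.5 51.9]
30 tab [-52.2 -51.4] blue top [-42.5 -42. ]
35 tab [-52.1 -51.5] blue top [-42.8 -42.1]
40 tab [-52.4 -51.6] blue top [-42.4 -41.8]
45 tab [-52.4 -51.6] blue top [-42.4 -41.9]
-30 tab [-52.1 -51.6] blue top [-42.4 -42.2]
bar [-69.31846928 -63.53965088 -59.60348453] 28.148585947849227
```

```bash
python3 -m inch '[[0,0,0,0.06,0,0,1],[0,0,0,0,-0.015,0.1,1],[0,0,0,0,-0.015,0.1,1],[0,0,0,0,0,0,1],[0,0,0,0,0,0,1],[0,0,0,0,0,0,1]]'>/dev/null; python3 st.py;  python3 -m inch '[[0,0,0,0,-0.006,0.04,1],[0,0,0,0,0,0,1],[0,0,0,0,0,0,1]]'>/dev/null; python3 st.py;  python3 -m inch '[[0,0,0,0,-0.006,0.04,1],[0,0,0,0,0,0,1],[0,0,0,0,0,0,1]]'>/dev/null; python3 st.py
```

```text
t 10.1833 TCP [16.2 -0.2 66.3] tilt 0.15 roll 0.0 yaw 0.0004 blue [-42.9   0.8  22.3] far [85.6  0.8 41.8] F [ 0.5  0.  -2.6] T [0.01 0.15 0.01] grip 59.0 0.13
t 10.4333 TCP [16.2 -0.2 65.2] tilt 0.15 roll 0.0001 yaw 0.0004 blue [-42.9   0.8  21.3] far [85.6  0.8 40.8] F [-0.6 -0.1 -2.6] T [-0.    0.11 -0.01] grip 59.0 0.131
t 10.6833 TCP [16.2 -0.2 64.2] tilt 0.15 roll 0.0001 yaw 0.0004 blue [-42.9   0.8  20.3] far [85.6  0.8 39.7] F [-0.2  0.2 -2.3] T [-0.    0.11  0.  ] grip 59.0 0.126
```

```bash
python3 -m inch '[[0,0,0,0,-0.003,0.02,1],[0,0,0,0,0,0,1],[0,0,0,0,0,0,1]]'>/dev/null; python3 st.py;  python3 -m inch '[[0,0,0,0,-0.003,0.02,1],[0,0,0,0,0,0,1],[0,0,0,0,0,0,1]]'>/dev/null; python3 st.py
```

```text
t 10.9333 TCP [16.2 -0.2 63.8] tilt 0.15 roll -0.0 yaw 0.0005 blue [-42.8   0.8  19.9] far [85.7  0.8 39.3] F [ 0.5  0.3 -2.5] T [-0.02  0.15 -0.04] grip 60.0 0.128
t 11.1833 TCP [16.4 -0.2 63.5] tilt 0.15 roll -0.0001 yaw 0.0005 blue [-42.7   0.7  19.5] far [85.8  0.8 39. ] F [-1.4 -0.1  0.9] T [0.04 0.38 0.02] grip 60.0 0.128
```

```bash
python3 -m inch '[[0,0,0,0,0.004,-0.03,1],[0,0,0,0,0,0,1],[0,0,0,0,-0.198,-0.03,1],[0,0,0,0,-0.198,-0.03,1],[0,0,0,0,-0.198,-0.03,1],[0,0,0,0,0,0,1],[0,0,0,0,0,0,1],[0,0,0,0,0,0,1]]'>/dev/null; python3 st.py;  python3 -m inch '[[0,0,0,0,-0.04,-0.006,1],[0,0,0,0,0,0,1],[0,0,0,0,0,0,1]]'>/dev/null; python3 st.py; python3 -m inch '[[0,0,0,0,-0.04,-0.006,1],[0,0,0,0,0,0,1],[0,0,0,0,0,0,1]]'>/dev/null; python3 st.py; python3 -m inch '[[0,0,0,0,-0.04,-0.006,1],[0,0,0,0,0,0,1],[0,0,0,0,0,0,1]]'>/dev/null; python3 st.py
```

```text
t 11.85 TCP [ 1.1 -0.3 64.1] tilt 0.15 roll 0.0 yaw 0.0002 blue [-58.    0.7  20.2] far [70.6  0.7 39.6] F [ 0.  -0.3 -2.8] T [-0.    0.13  0.03] grip 59.0 0.13
t 12.1 TCP [ 0.2 -0.2 64. ] tilt 0.15 roll 0.0 yaw 0.0005 blue [-58.9   0.8  20.1] far [69.6  0.8 39.5] F [-0.3 -0.2 -2.5] T [-0.01  0.13  0.02] grip 59.0 0.13
t 12.35 TCP [-0.3 -0.2 64.2] tilt 0.151 roll -0.0002 yaw 0.0004 blue [-59.4   0.7  20.2] far [69.1  0.8 39.8] F [ 2.3  1.  -3.6] T [ 0.1  -0.32  0.03] grip 59.0 0.133
t 12.6 TCP [-1.4 -0.3 64.2] tilt 0.151 roll -0.0002 yaw 0.0004 blue [-60.4   0.7  20.2] far [68.1  0.8 39.8] F [ 4.6  1.2 -4. ] T [ 0.22 -0.67  0.07] grip 59.0 0.131
```

```bash
python3 -m inch '[[0,0,0,0,-0.04,-0.006,1],[0,0,0,0,-0.04,-0.006,1],[0,0,0,0,0,0,1],[0,0,0,0,0,0,1]]'>/dev/null; python3 st.py;  python3 -m inch '[[0,0,0,0,-0.04,-0.006,1],[0,0,0,0,0,0,1],[0,0,0,0,0,0,1]]'>/dev/null; python3 st.py; python3 -m inch '[[0,0,0,0,-0.04,-0.006,1],[0,0,0,0,0,0,1],[0,0,0,0,0,0,1]]'>/dev/null; python3 st.py
```

```text
t 12.9333 TCP [-3.  -0.3 64.4] tilt 0.152 roll -0.0004 yaw 0.0003 blue [-62.    0.6  20.4] far [66.5  0.7 40.1] F [ 6.7  1.  -4.1] T [ 0.37 -1.06  0.06] grip 59.0 0.129
t 13.1833 TCP [-3.7 -0.3 64.5] tilt 0.153 roll -0.0005 yaw 0.0002 blue [-62.7   0.6  20.4] far [65.8  0.7 40.2] F [ 7.6  2.3 -5.7] T [ 0.44 -1.3   0.05] grip 59.0 0.132
t 13.4333 TCP [-4.4 -0.4 64.6] tilt 0.153 roll -0.0006 yaw 0.0001 blue [-63.3   0.6  20.5] far [65.1  0.6 40.3] F [ 7.9  2.9 -5.7] T [ 0.54 -1.49  0.05] grip 59.0 0.132
```

```bash
python3 -m inch '[[0,0,0,0,-0.04,-0.004,1],[0,0,0,0,-0.02,-0.001,1],[0,0,0,0,0,0,1],[0,0,0,0,0,0,1]]'>/dev/null; python3 st.py;  python3 -m inch '[[0,0,0,0,-0.04,-0.004,1],[0,0,0,0,0,0,1],[0,0,0,0,0,0,1]]'>/dev/null; python3 st.py; python3 -m inch '[[0,0,0,0,-0.02,-0.003,1],[0,0,0,0,0,0,1],[0,0,0,0,0,0,1]]'>/dev/null; python3 st.py
```

```text
t 13.7667 TCP [-5.4 -0.4 64.7] tilt 0.154 roll -0.0008 yaw 0.0001 blue [-64.3   0.5  20.5] far [64.1  0.6 40.5] F [ 8.9  3.  -5.7] T [ 0.58 -1.7   0.14] grip 59.0 0.129
t 14.0167 TCP [-6.1 -0.5 64.8] tilt 0.155 roll -0.0009 yaw 0.0 blue [-65.    0.5  20.6] far [63.5  0.5 40.6] F [ 9.5  4.2 -5.8] T [ 0.65 -1.95  0.1 ] grip 59.0 0.129
t 14.2667 TCP [-6.4 -0.5 64.8] tilt 0.155 roll -0.001 yaw 0.0 blue [-65.3   0.5  20.6] far [63.2  0.5 40.7] F [10.2  3.5 -5.3] T [ 0.72 -2.    0.07] grip 59.0 0.128
```

Bar contact came at blue x≈-59.3, so the bed setting is about +3.5 mm, agreeing with vision. The bar is now in about 5.7 mm. Swing down about the blue edge in steps, with a little more push first.

```bash
python3 -m inch '[[0,0,0,0,-0.03,-0.004,1],[0.008,0,0,0,0.0346,0.065,1],[0,0,0,0,0,0,1],[0,0,0,0,0,0,1]]'>/dev/null; python3 st.py;  python3 -m inch '[[0.008,0,0,0,0.0346,0.065,1],[0,0,0,0,0,0,1],[0,0,0,0,0,0,1]]'>/dev/null; python3 st.py
```

```text
t 14.6 TCP [-5.6 -0.5 63.4] tilt 0.13 roll -0.0011 yaw 0.0002 blue [-65.6   0.5  20.6] far [63.3  0.5 37.5] F [11.   3.4 -3.9] T [ 0.54 -2.01  0.08] grip 59.0 0.13
t 14.85 TCP [-4.5 -0.5 61.9] tilt 0.105 roll -0.0011 yaw 0.0003 blue [-65.5   0.5  20.7] far [63.8  0.5 34.3] F [10.3  2.9 -3.8] T [ 0.55 -1.94  0.1 ] grip 59.0 0.128
```

```bash
python3 -m inch '[[0.008,0,0,0,0.0146,0.065,1],[0,0,0,0,0,0,1],[0,0,0,0,0,0,1]]'>/dev/null; python3 st.py;  python3 -m inch '[[0.008,0,0,0,0.0346,0.065,1],[0,0,0,0,0,0,1],[0,0,0,0,0,0,1]]'>/dev/null; python3 st.py
```

```text
t 15.1 TCP [-3.8 -0.5 60.3] tilt 0.081 roll -0.0011 yaw 0.0003 blue [-65.8   0.5  20.6] far [63.7  0.5 31.1] F [11.4  3.2 -3.6] T [ 0.59 -2.09  0.03] grip 59.0 0.131
t 15.35 TCP [-2.9 -0.4 58.7] tilt 0.055 roll -0.001 yaw 0.0002 blue [-65.9   0.5  20.5] far [63.9  0.5 27.7] F [11.   3.2 -3.9] T [ 0.57 -2.    0.12] grip 60.0 0.13
```

```bash
python3 -m inch '[[0.008,0,0,0,0.0346,0.065,1],[0,0,0,0,0,0,1],[0,0,0,0,0,0,1]]'>/dev/null; python3 st.py;  python3 -m inch '[[0.007,0,0,0,0.03,0.057,1],[0,0,0,0,0,0,1],[0,0,0,0,0,0,1]]'>/dev/null; python3 st.py
```

```text
t 15.6 TCP [-1.9 -0.4 57.1] tilt 0.03 roll -0.0009 yaw 0.0003 blue [-65.8   0.5  20.5] far [64.1  0.6 24.5] F [11.1  3.3 -3.2] T [ 0.6  -2.02  0.06] grip 60.0 0.129
t 15.85 TCP [-1.1 -0.4 55.7] tilt 0.008 roll -0.0009 yaw 0.0002 blue [-65.8   0.6  20.5] far [64.2  0.6 21.6] F [10.1  2.8 -3.4] T [ 0.63 -1.98  0.07] grip 60.0 0.129
```

```bash
python3 -m inch '[[0.0025,0,0,0,0.011,0.02,1],[0,0,0,0,0,0.02,1],[0,0,0,0,0,0,1],[0,0,0,0,0,0,1]]'>/dev/null; python3 st.py;  python3 -m inch '[[0,0,0,0,0,0.016,1],[0,0,0,0,0,0,1],[0,0,0,0,0,0,1]]'>/dev/null; python3 st.py
```

```text
t 16.1833 TCP [-0.8 -0.4 55. ] tilt 0.001 roll -0.001 yaw 0.0002 blue [-65.8   0.5  20.3] far [64.2  0.6 20.5] F [10.   3.1 -0.5] T [ 0.64 -1.9   0.11] grip 60.0 0.131
t 16.4333 TCP [-0.8 -0.4 54.7] tilt 0.001 roll -0.001 yaw 0.0002 blue [-65.7   0.5  20.1] far [64.3  0.5 20.2] F [10.2  3.2  0.2] T [ 0.61 -1.78  0.08] grip 60.0 0.131
```

```bash
python3 -m inch '[[0,0,0,0,0.08,0,1],[0,0,0,0,0,0,1],[0,0,0,0,0,0,1]]'>/dev/null; python3 st.py;  python3 -m inch '[[0,0,0,0,0.08,0,1],[0,0,0,0,0,0,1],[0,0,0,0,0,0,1]]'>/dev/null; python3 st.py; python3 -m inch '[[0,0,0,0,0.06,0,1],[0,0,0,0,0,0,1],[0,0,0,0,0,0,1]]'>/dev/null; python3 st.py
```

```text
t 16.6833 TCP [ 0.6 -0.4 54.5] tilt -0.0 roll -0.0009 yaw 0.0003 blue [-64.4   0.5  19.9] far [65.6  0.6 19.9] F [8.7 2.8 1. ] T [ 0.49 -1.39  0.03] grip 60.0 0.133
t 16.9333 TCP [ 2.2 -0.4 54.5] tilt -0.001 roll -0.0008 yaw 0.0004 blue [-62.9   0.5  19.9] far [67.1  0.5 19.8] F [8.2 2.4 0.9] T [ 0.42 -1.22  0.03] grip 60.0 0.13
t 17.1833 TCP [ 2.5 -0.4 54.5] tilt -0.003 roll -0.0005 yaw 0.0005 blue [-62.6   0.5  20.1] far [67.4  0.6 19.7] F [1.8 1.1 6.4] T [ 0.4  -0.55  0.07] grip 61.0 0.131
```

```bash
cat > pl.py <<'E'
from h import *
f=grab_frame("wrist");np.savez("w5.npz",**f);W=cloud(f);a=-0.027
Rm=np.array([[np.cos(a),np.sin(a)],[-np.sin(a),np.cos(a)]]);Q=W.copy();Q[...,:2]=(W[...,:2]-[571.4,-198])@Rm.T
x,y,z=Q[...,0],Q[...,1],Q[...,2]
m=(abs(z-26)<6)&(f["pixels"].min(-1)>60)&(x>-45)&(x<55)&(y>5)&(y<46);P=Q[m]
for _ in range(3):
    A=np.c_[P[:,:2],np.ones(len(P))];p=np.linalg.lstsq(A,P[:,2],rcond=None)[0];P=P[abs(A@p-P[:,2])<1.5]
print("plane",p.round(4),"top z at blue -62:",(p[2]-62*p[0]).round(1),"far 67:",(p[2]+67*p[0]).round(1))
for y0 in(14,25,32,48,55,57):
    k=abs(y-y0)<1.5;print(y0,[(X,round(float(np.median(z[k&(abs(x-X)<1)])),1)) for X in list(range(-72,-44,3))+list(range(52,90,2)) if (k&(abs(x-X)<1)).sum()>2])
k=(abs(x-10)<15);print("y",[(Y,round(float(np.median(z[k&(abs(y-Y)<.7)])),1)) for Y in range(40,62,1) if (k&(abs(y-Y)<.7)).sum()>2])
g=f["pixels"];cv2.imwrite("pics/w5.png",g[...,::-1])
E
python3 pl.py
```

```text
plane [-6.00000e-04 -2.70000e-03  2.58284e+01] top z at blue -62: 25.9 far 67: 25.8
14 [(-72, 28.3), (-69, 28.3), (-66, 28.4), (-63, 27.5), (-60, 26.1), (-57, 26.4), (-54, 26.1), (-51, 25.8), (-48, 26.0), (-45, 26.0), (52, 26.0), (54, 26.1), (56, 25.8), (58, 26.0), (60, 25.7), (62, 25.9), (64, 25.8), (66, 25.6), (68, 27.6), (70, 29.5), (72, 29.7), (74, 30.0), (76, 30.1), (78, 30.3), (80, 30.2), (82, 29.5), (88, 19.7)]
25 [(-72, 36.6), (-69, 36.5), (-66, 36.2), (-63, 36.2), (-60, 36.3), (-57, 36.0), (-54, 36.0), (-51, 28.9), (-48, 25.8), (-45, 25.8), (52, 25.5), (54, 25.8), (56, 25.8), (58, 25.9), (60, 25.5), (62, 25.7), (64, 25.8), (66, 30.6), (68, 31.3), (70, 31.6), (72, 31.6), (74, 31.7), (76, 31.7), (78, 31.5), (80, 31.8), (88, 19.2)]
32 [(-72, 36.1), (-69, 36.3), (-66, 36.1), (-63, 36.3), (-60, 36.2), (-57, 36.2), (-54, 36.0), (-51, 30.7), (-48, 25.7), (-45, 25.6), (52, 26.5), (54, 25.7), (56, 25.6), (58, 25.8), (60, 25.5), (62, 25.6), (64, 25.9), (66, 30.7), (68, 31.7), (70, 31.5), (72, 31.6), (74, 31.8), (76, 31.8), (78, 31.7), (80, 31.7), (88, 19.4)]
48 [(-72, 36.3), (-69, 36.
[... 554 characters left out ...]
(70, 29.9), (72, 30.1), (74, 30.1), (76, 30.1), (78, 30.3), (80, 30.1), (86, 20.2), (88, 19.3)]
57 [(-72, 36.0), (-69, 36.2), (-66, 36.3), (-63, 36.2), (-60, 36.2), (-57, 36.2), (-54, 36.0), (-51, 27.3), (-48, 27.4), (-45, 27.3), (52, 27.2), (54, 27.1), (56, 27.1), (58, 27.1), (60, 27.1), (62, 27.2), (64, 27.1), (66, 27.0), (68, 27.5), (70, 30.0), (72, 30.1), (74, 30.1), (76, 30.1), (78, 30.4), (80, 30.1), (86, 20.2), (88, 19.3)]
y [(40, 25.7), (41, 25.7), (42, 25.7), (43, 25.6), (44, 25.7), (45, 25.8), (46, 25.6), (47, 25.7), (48, 25.6), (49, 25.6), (50, 25.6), (51, 23.1), (52, 20.0), (53, 27.0), (54, 27.1), (55, 27.1), (56, 27.1), (57, 27.1), (58, 27.0), (59, 27.1), (60, 27.1), (61, 27.2)]
```

View pics/w5.png

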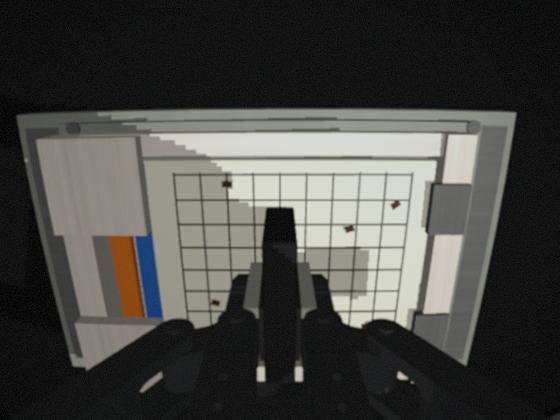

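The plate lies flat: its top is 25.8 mm all over, which is the floor plus 6 mm. Its blue edge at (150,275) touches the bar at (127,275), and its far edge is below the nibs at (449,208). A gap of about 2 mm to the wall remains, and I am pressing it on the floor with about 9 N of friction load. Relieve the vertical load and let the spring carry it on.

```bash
python3 -m inch '[[0,0,0,0,0,-0.02,1],[0,0,0,0,0,0,1],[0,0,0,0,0,0,1]]'>/dev/null; python3 st.py;  python3 -m inch '[[0,0,0,0,0.03,-0.01,1],[0,0,0,0,0,0,1],[0,0,0,0,0,0,1]]'>/dev/null; python3 st.py
```

```text
t 17.4833 TCP [ 2.6 -0.4 54.5] tilt -0.003 roll -0.0005 yaw 0.0005 blue [-62.5   0.5  20.1] far [67.4  0.6 19.7] F [5.5 1.7 1.7] T [ 0.27 -1.04  0.11] grip 60.0 0.129
t 17.7333 TCP [ 2.8 -0.4 54.5] tilt -0.004 roll -0.0003 yaw 0.0004 blue [-62.3   0.6  20.2] far [67.7  0.6 19.6] F [4.  1.7 3.6] T [ 0.25 -0.97  0.14] grip 60.0 0.13
```

```bash
python3 -m inch '[[-0.0012,0,0,0,0,-0.03,1],[0,0,0,0,0,0,1],[0,0,0,0,0,0,1]]'>/dev/null; python3 st.py;  python3 -m inch '[[0,0,0,0,0.04,0,1],[0,0,0,0,0,0,1],[0,0,0,0,0,0,1]]'>/dev/null; python3 st.py; python3 -m inch '[[0,0,0,0,0.03,0,1],[0,0,0,0,0,0,1],[0,0,0,0,0,0,1]]'>/dev/null; python3 st.py
```

```text
t 17.9833 TCP [ 2.4 -0.3 54.6] tilt -0.001 roll -0.0002 yaw 0.0006 blue [-62.6   0.6  20.1] far [67.4  0.7 20. ] F [ 7.   0.3 -2.8] T [ 0.05 -1.04  0.12] grip 60.0 0.133
t 18.2333 TCP [ 3.1 -0.3 54.5] tilt -0.002 roll -0.0001 yaw 0.0006 blue [-61.9   0.7  20. ] far [68.1  0.7 19.8] F [ 4.7  0.2 -3.2] T [-0.03 -0.89  0.11] grip 60.0 0.125
t 18.4833 TCP [ 3.7 -0.3 54.6] tilt -0.002 roll -0.0 yaw 0.0006 blue [-61.4   0.7  20.1] far [68.6  0.8 19.8] F [ 3.8 -0.8 -3.9] T [-0.09 -0.83  0.14] grip 60.0 0.134
```

```bash
python3 -m inch '[[0,0,0,0,0,0,0.7],[0,0,0,0,0,0,0.6],[0,0,0,0,0,0,0.6],[0,0,0,0,0,0,0.6],[0,0,0,0,0,0,0.6]]' 20; python3 -m inch '[[0,0,0,0,0,-0.2,0.6],[0,0,0,0,0,-0.6,0.6],[0,0,0,0,0,-1,0.6],[0,0,0,0,0,-1,0.6],[0,0,0,0,0,-1,0.6],[0,0,0,0,0,-1,0.6],[0,0,0,0,0,0,0.6],[0,0,0,0,0,0,0.6]]'; python3 pl.py
python3 - <<'E'
from h import *
a=cv2.imread("pics/w5.png");g=grab_frame("scene")["pixels"][210:360,130:330,::-1]
cv2.imwrite("pics/fin.png",np.hstack([cv2.resize(a,(400,300)),cv2.resize(g,(400,300),interpolation=cv2.INTER_CUBIC)]))
E
```

```text
clock: 18.9
eef_pos: [575.1, -198.3, 54.8]
tcp_rot: [-3.139, -0.0, 1.544]
contact_force: [-0.4, 0.6, 0.8]
opening: 0.402
grasp_force: 0.0
clock: 19.57
eef_pos: [576.5, -198.6, 176.8]
tcp_rot: [3.14, 0.001, 1.544]
contact_force: [-0.6, -0.2, -0.4]
opening: 0.4
grasp_force: 0.0
plane [ 1.00000e-04 -1.40000e-03  2.59078e+01] top z at blue -62: 25.9 far 67: 25.9
14 [(-69, 28.7), (-66, 28.0), (-63, 28.1), (-60, 26.1), (-57, 25.7), (-54, 26.5), (-51, 26.3), (-48, 26.5), (-45, 26.3), (52, 26.4), (54, 26.4), (56, 26.0), (58, 25.5), (60, 26.2), (62, 26.2), (64, 26.2), (66, 26.4), (68, 26.1), (70, 29.6), (72, 29.9), (74, 30.6), (76, 30.2), (78, 30.0), (80, 30.2), (84, 19.5), (86, 19.3), (88, 19.5)]
25 [(-72, 36.3), (-69, 36.7), (-66, 36.5), (-63, 36.3), (-60, 36.3), (-57, 36.7), (-54, 36.4), (-51, 26.0), (-48, 25.0), (-45, 25.8), (52, 25.6), (54, 25.9), (56, 25.8), (58, 26.0), (60, 26.0), (62, 25.5), (64, 25.7), (66, 30.8), (68, 31.6), (70, 31.2), (72, 31.9), (74, 31.5), (76, 31.7), (78, 31.6), (80, 32.1), (86, 19.8), (88, 19.4)]
32 [(-72, 36.3), (-69, 36.6), (-66, 36.6), (-63, 36.2), (-60, 36
[... 890 characters left out ...]
(72, 30.2), (74, 30.0), (76, 29.9), (78, 29.9), (80, 29.7), (84, 19.7), (86, 19.8), (88, 19.3)]
57 [(-72, 36.0), (-69, 36.5), (-66, 35.9), (-63, 35.7), (-60, 36.2), (-57, 36.5), (-54, 36.1), (-51, 28.0), (-48, 27.5), (-45, 27.3), (52, 27.2), (54, 27.6), (56, 27.1), (58, 27.4), (60, 27.0), (62, 27.3), (64, 26.7), (66, 27.2), (68, 27.6), (70, 30.3), (72, 30.0), (74, 30.2), (76, 29.8), (78, 29.7), (80, 30.2), (84, 19.5), (86, 19.6)]
y [(40, 25.8), (41, 25.8), (42, 25.8), (43, 25.7), (44, 25.6), (45, 25.9), (46, 25.9), (47, 25.8), (48, 25.8), (49, 26.0), (50, 25.7), (51, 20.0), (52, 19.5), (53, 27.1), (54, 27.1), (55, 27.3), (56, 27.2), (57, 27.2), (58, 27.2), (59, 27.4), (60, 27.1), (61, 27.2)]
```

View pics/fin.png

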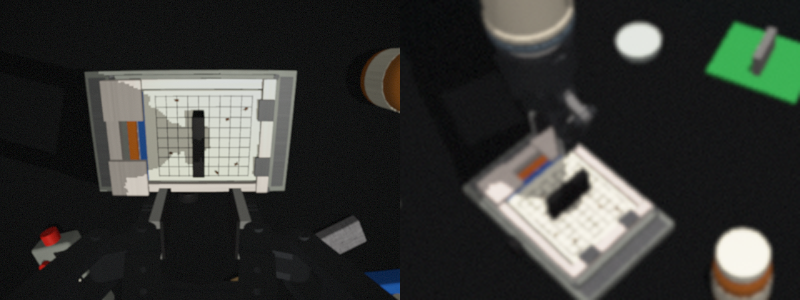

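The plate lies flat: plane slope 0.0001, top 25.9 mm. Its blue edge is under the tabs at (142,140), its far edge under the nibs at (265,110), and it rests against the wall at x≈69. The gripper is clear, and the spare plate and dish are where they were.

```bash
python3 -c "
from rig import r
print(r.sign_off())"
```

```text
the job is handed in; nothing more can be done
None
```

The plate lies flat in the bed, captured under the tabs and nibs and released. The job is handed in at about 20 s on the robot's clock, but no verdict was returned. The highest force I read at the wrist while pushing on the bar was about 13 N.

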